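Tip measured bushings through a funnel into their sample jar

TASK

The measured bushings go back into their sample jar. Lift the lid off the jar by its knob and lay it knob up on the middle of the black rubber mat, slide the jar on its blue sled into the stand until its mouth is centred under the funnel's spout, then push the red lever to tip the pan so that all five bushings run through the funnel into the jar, and let the pan swing back level. Leave the jar upright under the spout and do not shift the other things on the bench.

Things in the scene. Friction and masses are not known exactly. Their poses are not given: they have to be found in the camera images.
- stand: fixed stand with a wide aluminium funnel (rim radius 78 mm, top 206 mm up) and, at +y, a tipping pan pouring to -y. Origin on the table under the funnel's axis, z up. Sled lane along y, open to -y, between green rails 14 mm high (x = 45 to 108 mm either side, y = -60 to 140 mm, flared mouths to y = -97 mm); a stop bar at y = 41 mm. Posts, 9 mm radius, at x = +-94, y = 30 mm
- spout (a point): centre of the funnel spout's lower opening, 98 mm above the table (inner diameter 56, outer 62 mm). The sled touches the lane's stop bar when the jar is centred under it (about 1 mm past)
- pan (a joint): tilt of the steel pan, rad: 0 level (falls back there by its weight when let go), 1.05 fully tipped to the funnel. Hinge along the stand's x, at stand y = 30 mm, z = 218 mm; opening lifts its +y end. Pan 94 mm wide, floor 4 mm thick from 12 mm before the hinge to 108 mm behind it, wall tops 34 mm above the hinge, open towards the funnel; 12 mm deep weight under its far end
- pan_lever (a point): centre of the red ball (26 mm diameter) at the top of the pan's lever (bar 10 mm thick), 100 mm from the hinge, beside the pan at stand x = -70 mm; about 300 mm above the table. With the pan level the lever leans back 0.52 rad to the stand's +y; pushing the ball to the stand's -y tips the pan
- sled: blue jar sled, loose on the table: plate 80 mm wide (x), 8 mm thick, from y = -145 to +40 mm, with a clear jar fixed on it: outer radius 37, inner radius 33 mm, rim 88 mm above the table. Origin on the table under the jar's axis. A yellow upright handle, 16 mm (x) by 24 mm (y), centred at y = -130 mm, reaches 64 mm above the table. Enters the stand's lane with its +y end first
- jar_mouth (a point): centre of the jar's mouth, at the rim's height (88 mm above the sled's underside)
- lid: loose grey lid, 80 mm in diameter and 8 mm thick over a 5 mm deep plug of 56 mm; black knob 24 mm in diameter from 21 to 43 mm above the origin. Origin: centre of the plug's underside. Starts resting on the jar
- mat: square black rubber mat, 140 mm, 4 mm thick, fixed; origin at the centre of its underside
- bush0_mid (a point): centre of bushing 0: copper cylinder 20 mm in diameter, 20 mm long, one of five that start standing in the pan
- bush1_mid (a point): centre of bushing 1: brass cylinder 20 mm in diameter, 20 mm long, one of five that start standing in the pan
- bush2_mid (a point): centre of bushing 2: copper cylinder 20 mm in diameter, 20 mm long, one of five that start standing in the pan
- bush3_mid (a point): centre of bushing 3: brass cylinder 20 mm in diameter, 20 mm long, one of five that start standing in the pan
- bush4_mid (a point): centre of bushing 4: copper cylinder 20 mm in diameter, 20 mm long, one of five that start standing in the pan
- gauge_case: bystander: closed wooden case 110 x 80 x 36 mm, origin at the centre of its underside
- cleaner: bystander: white bottle, radius 28, height 170 mm, origin at the centre of its underside
- ring_gauge: bystander: steel ring, outer radius 42, height 28 mm, origin at the centre of its underside
- brush: bystander: hand brush lying on the table, about 200 mm long along its x axis, origin under its middle
- screwdriver: bystander: screwdriver lying on the table, about 200 mm long along its x axis, origin under its middle
- mug: bystander: white mug, rim radius 38, height 85 mm, handle at its +y, origin at the centre of its underside
There are look-alikes about, which are no part of the job. Of the things that look like the sled, take the one that is farthest from the robot's base at the start.

How it is judged:
By the outcome, as a careful person would: the job done as asked, in the order asked, and still so for the second after the job is handed in, with the robot touching nothing.
It also fails if it takes over 72 s, if anything falls off the work surface, if the arm or the gripper's body presses on something with over 40 N, if the wrist force passes 120 N, or if a joint passes its speed limit or range.

ROBOT

A 6-joint arm with a two-finger parallel gripper is mounted at the origin on the work surface. World frame = base frame: x ahead of the robot, y to its left, z up, the work surface at z = 0. Lengths are in m, angles in degrees, forces in N, time in s.
With the tool pointing down it reaches from about 0.325 to 0.775 m from the base axis. Payload 9.3 kg.
Tool frame: the origin (TCP) lies at the very end of the fingers, on their centre line; the grasp point (between the pads) lies 19 mm behind it; z points along the fingers, y is the line along which they close (so a half turn about z gives the same grasp; the last joint's range is limited). The gripper opens to 85 mm and grips with 20 to 120 N. Pads are 22 mm wide; open, the fingers measure 114 mm over their backs; the gripper's body (76 mm by 85 mm) begins 54 mm behind the grasp point. The pads swing forward as they close: fully open they stand 13 mm farther back than shut.
Start: joints at [-75.264, 14.817, 1.232, 76.415, 0, 81.257], TCP at [0.219, -0.504, 0.231] pointing down, gripper open.
Joint ranges: [-174.27, 174.27], [-52.1, 104.24], [-59.71, 78.15], [-110.17, 111.67], [-87.03, 83.33], [-180, 180]. Speed limits (degrees/s): [127.2, 127.2, 159.86, 180, 180, 180].

INTERFACE

Orientations are given as a 3x3 rotation matrix whose columns are the frame's x, y, z axes.
In Python, from plant import telemetry, camera, job_done gives the robot as it stands.
- The arm moves only by the shell command python3 -m handwheel 'ROWS' [OPENING] [FORCE]. ROWS is JSON, a list of rows, each an object with "dp": the shift along the tool's x, y, z normalised to -1 to 1, where 1 is 300 mm, a list of three; "rotation": the turn, a rotation vector about the tool's x, y, z normalised to -1 to 1, where 1 is 180 degrees, a list of three. In form: [{"dp": [tx, ty, tz], "rotation": [wx, wy, wz]}, ...]. A call has 1 to 10 rows; each row is the pose to reach, as a shift and turn from the pose commanded when the call began, along the tool's axes at that moment, turning the shorter way round; what a row does not reach only later rows make up. A row lasts 1/8 s, in which the tool goes at most 62.5 mm and 10.7 degrees, less where a joint would pass 70% of its speed; a pose out of reach is approached as far as the arm can. A call with a number of a shift or a turn outside -1 to 1 is refused whole. A call with a gripper value outside its range is refused whole. OPENING is the closure, from 0 (fully open) to 1 (shut), set as the call begins (- or left out, the last holds). The fingers move at their own pace and stop on an object; FORCE is the grip in N (left out, the last holds). Time passes only in rows, so rows that repeat a pose let the fingers close. It gives the time, the measured TCP pose, the force, the opening and the grip force at its end, in the units of the state.
- telemetry.sense(): the state, without advancing time (a new reading comes with each control period).
- camera(name): name is "side" or "top" or "wrist"; returns a dict with "image" (384x512x3 uint8, red, green, blue), "depth" (384x512 float32, m along the optical axis (not along the pixel's ray), 0 where there is no reading), "fx", "fy", "cx", "cy" (pixels), "R" (3x3) and "t" (3): a world point X has camera coordinates R X + t. Camera axes: x right, y down, z forward; pixel columns grow to the right and rows downward; lengths in m; the calibration is good to about 2 mm. A picture is of the moment at which its call begins.
- job_done(): hands the job in; it is judged then, once.
The state is a dict: "time": time; "joint_positions": joint angles; "joint_vel": joint speeds; "joint_efforts": joint torques, N m; "eef_pos": TCP position; "ee_rot": TCP orientation; "force": force on the tool from outside, world axes, zero at the start; "moment": the same for the moment, N m; "opening": finger opening in m; "finger_force": force on a finger pad.
Only numpy, scipy, OpenCV 4.12 (cv2) and the standard library are available. Lean on these libraries where they do the work, as an engineer would, in place of code of your own. Each camera call takes 0.05 s, during which the arm holds its last target. There are 200 camera calls.

## Working session

There is one attempt and no reset: what is moved stays moved. The work goes in short steps, Python scripts to look and compute and a shell command to move; the robot and the scene stay as the last step left them, time stands still between calls to the robot, and variables do not carry over. Pictures are saved under pics/ and viewed, at most 10 in all, crops included, and the job is handed in when it is done.

```bash
mkdir -p pics; ls; cat > h.py <<'E'
import numpy as np, cv2
from plant import telemetry, camera
def grab(n,tag):
    c=camera(n); np.savez(f'{n}.npz',**c); cv2.imwrite(f'pics/{tag}.png',cv2.cvtColor(c['image'],cv2.COLOR_RGB2BGR)); return c
def pt(c,u,v,z=None):
    r=np.array([(u-c['cx'])/c['fx'],(v-c['cy'])/c['fy'],1.])
    R,t=c['R'],c['t']
    if z is None:
        d=c['depth'][int(v),int(u)]; return R.T@(r*d-t)
    o=-R.T@t; k=R.T@r; return o+k*(z-o[2])/k[2]
def cloud(c):
    h,w=c['depth'].shape; v,u=np.mgrid[:h,:w]; d=c['depth']
    P=np.stack([(u-c['cx'])/c['fx']*d,(v-c['cy'])/c['fy']*d,d],-1)
    return (P-c['t'])@c['R']
E
python3 - <<'E'
from h import *
grab('top','top1');grab('side','side1')
s=telemetry.sense();print(s['eef_pos'],s['ee_rot'],s['opening'],s['time'])
E
```

```text
pics
[ 0.21903918 -0.50421363  0.23070793] [[ 9.17230258e-01  3.98357322e-01 -3.11705607e-04]
 [ 3.98357394e-01 -9.17229475e-01  1.21516181e-03]
 [ 1.98163033e-04 -1.23875341e-03 -9.99999213e-01]] 0.08539716618601366 0.1
```

View pics/top1.png

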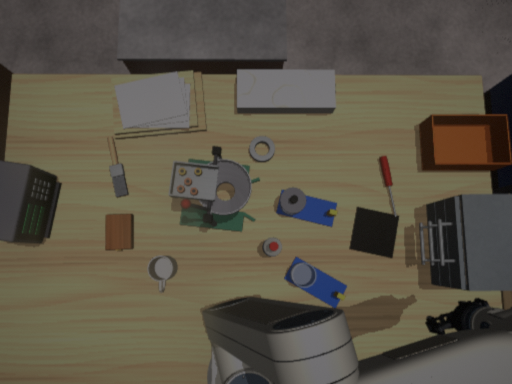

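View pics/side1.png

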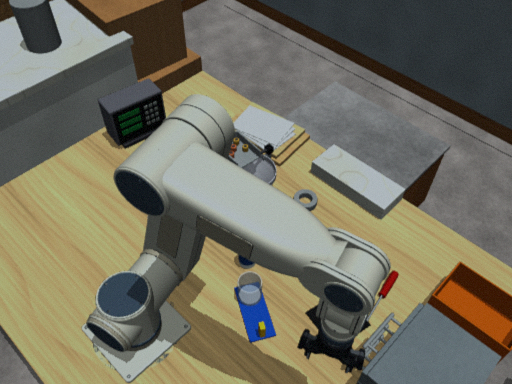

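The top view shows the far sled (jar and lid at about 292,201, handle 333,212), the near look-alike (303,274), the stand's funnel (224,188), the pan to its left with five bushings, and the mat (375,232). In the side view the arm hides most of the work area.

```bash
python3 - <<'E'
from h import *
c=dict(np.load('top.npz')); P=cloud(c)
im=cv2.cvtColor(c['image'],cv2.COLOR_RGB2BGR)
cr=cv2.resize(im[130:265,155:355],None,fx=4,fy=4,interpolation=cv2.INTER_CUBIC); cv2.imwrite('pics/crop1.png',cr)
for n,u,v in [('knob',292,200),('lid',284,203),('handle',333,212),('funnel',245,188),('mat',375,232),('table',330,170),('ball',185,203)]: print(n,pt(c,u,v).round(4))
hsv=cv2.cvtColor(im,cv2.COLOR_BGR2HSV)
def reg(n,m):
    k,l,s,ce=cv2.connectedComponentsWithStats(m.astype(np.uint8))
    for i in range(1,k):
        if s[i,4]>8: 
            q=P[l==i]; print(n,s[i,4],ce[i].round(1),np.median(q,0).round(4),cv2.minAreaRect((q[:,:2]*1000).astype(np.float32)))
H,S,V=cv2.split(hsv)
reg('blue',(H>105)&(H<130)&(S>150)&(V>60)); reg('yel',(H>22)&(H<32)&(S>180)); reg('red',((H<6)|(H>174))&(S>150)); reg('green',(H>60)&(H<95)&(S>80))
reg('mat',(V<40)&(abs(P[...,2])<.012)&(P[...,0]>.25))
E
```

```text
knob [ 0.5239 -0.1256  0.1258]
lid [ 0.5182 -0.104   0.0993]
handle [ 0.4943 -0.2579  0.0631]
funnel [0.5545 0.0123 0.1598]
mat [ 0.4354 -0.403   0.0033]
table [ 0.64   -0.2655 -0.0046]
ball [0.4925 0.1586 0.3156]
blue 647 [316.4 211.1] [ 0.503  -0.2161  0.0063] ((470.902099609375, -132.1241912841797), (109.91790008544922, 309.4066467285156), 19.909263610839844)
blue 10 [279.5 211. ] [ 0.5037 -0.0965  0.0062] ((503.61712646484375, -96.39703369140625), (10.053048133850098, 6.714425086975098), 86.18550872802734)
blue 26 [296.5 260.6] [ 0.3446 -0.1472  0.0066] ((346.6061706542969, -147.3993377685547), (14.244885444641113, 27.047327041625977), 20.006193161010742)
blue 696 [325.8 288.2] [ 0.2606 -0.2389  0.0066] ((312.91943359375, -152.01547241210938), (306.786376953125, 75.54829406738281), 59.16413116455078)
blue 17 [287.8 277.1] [ 0.2948 -0.1209  0.0057] ((295.1072998046875, -119.16165924072266), (22.54523277282715, 10.314253807067871), 15.636069297790527)
red 179 [385.8 170.7] [ 0.6321 -0.4414  0.0218] ((632.8451538085938, -443.3141784667969), (93.66395568847656, 22.930635452270508), 1
[... 197 characters left out ...]
68  0.0527 0.0127] ((472.7910461425781, 47.27635955810547), (115.20772552490234, 56.61170196533203), 84.0396957397461)
mat 28 [ 56.4 199.1] [0.545  0.6183 0.0079] ((543.7338256835938, 618.7987060546875), (4.580569267272949, 65.5276870727539), 81.71793365478516)
mat 1741 [374.1 232.2] [ 0.4354 -0.4003  0.0019] ((436.5116882324219, -400.92144775390625), (137.68692016601562, 135.80943298339844), 77.42205047607422)
mat 12 [ 53.  214.8] [0.4938 0.6261 0.0087] ((492.2379150390625, 626.05712890625), (4.177012920379639, 25.867801666259766), 78.8883285522461)
mat 16 [ 49.6 230.1] [0.4444 0.6332 0.0088] ((444.4898376464844, 632.8731079101562), (4.935033798217773, 38.31748580932617), 77.68535614013672)
```

View pics/crop1.png

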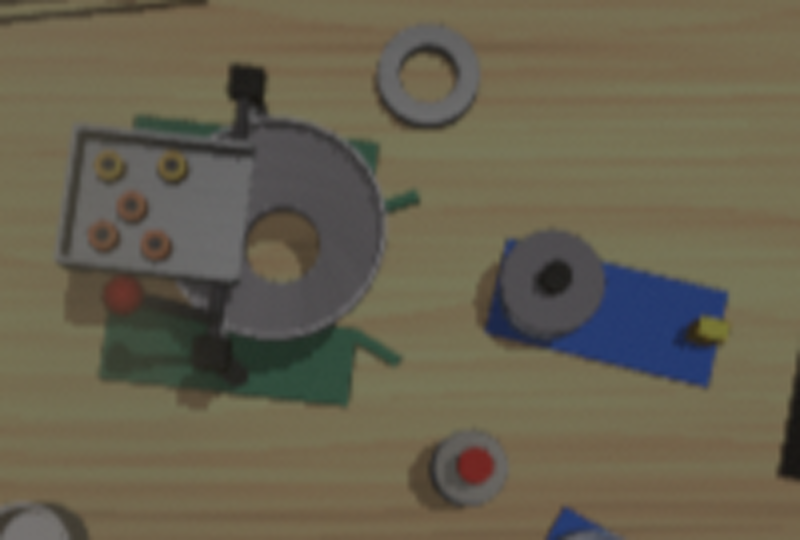

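The crop shows the lidded far sled with its handle to the right, the funnel opening, the level pan at left and the red ball at crop (123,295). Stand and sled both point +y towards image left.

```bash
python3 - <<'E'
from h import *
c=dict(np.load('top.npz')); P=cloud(c); X,Y,Z=P[...,0],P[...,1],P[...,2]
im=cv2.cvtColor(c['image'],cv2.COLOR_RGB2BGR); H,S,V=cv2.split(cv2.cvtColor(im,cv2.COLOR_BGR2HSV))
def circ(q):
    A=np.c_[2*q[:,:2],np.ones(len(q))]; s=np.linalg.lstsq(A,(q[:,:2]**2).sum(1),rcond=None)[0]; return s[:2].round(4),np.sqrt(s[2]+s[0]**2+s[1]**2).round(4)
def box(n,x0,x1,y0,y1,z0,z1,m=True):
    k=(X>x0)&(X<x1)&(Y>y0)&(Y<y1)&(Z>z0)&(Z<z1)&m; q=P[k]
    print(n,len(q),'mean',q.mean(0).round(4),'mid',((q.max(0)+q.min(0))/2).round(4),'rng',np.ptp(q,0).round(3), cv2.minAreaRect((q[:,:2]*1000).astype(np.float32))); return q
box('knob',.5,.55,-.15,-.09,.118,.135)
box('lid',.46,.6,-.2,-.05,.09,.11)
box('handle',.46,.53,-.3,-.22,.05,.08)
q=box('rim',.4,.65,-.1,.035,.195,.215); print(circ(q))
box('ball',.46,.53,.1,.2,.28,.35)
box('panall',.46,.64,.03,.2,.21,.27)
box('walls',.46,.64,.03,.2,.24,.27)
m=(H>105)&(H<130)&(S>150)&(V>60)&(X>.42); box('plate',.42,.6,-.32,-.06,-.01,.02,m)
# ray-based plate corners: far sled
g=(H>60)&(H<95)&(S>80); box('rails',.4,.7,-.15,.25,0,.025,g)
k=(X>.4)&(Y<-.05)&(Y>-.3)&(X<.7)&(Z<.02)&(S<255)
box('table',.6,.7,-.3,-.2,-.02,.02)
for n,u,v,z in [('platecorners',281.5,190.2,.008),('',276.5,212,.008),('',336.7,202.8,.008),('',332.2,226.5,.008),('railmouth',243.5,231,.014),('',243.5,214,.014),('',180,224.5,.014),
 ('panBL',170,196.2,.252),('panBR',215,200.5,.252),('panTL',174,162,.252),('panTR',218,167.5,.252),('ball',185.7,203.7,.305)]:
    print(n,pt(c,u,v,z).round(4))
E
```

```text
knob 49 mean [ 0.5266 -0.1304  0.1243] mid [ 0.5258 -0.1301  0.1237] rng [0.021 0.021 0.008] ((525.7882690429688, -130.1574249267578), (20.67230987548828, 20.72129249572754), 1.069201111793518)
lid 468 mean [ 0.5265 -0.1298  0.0945] mid [ 0.5267 -0.1303  0.0975] rng [0.077 0.077 0.015] ((526.579345703125, -130.30934143066406), (76.13387298583984, 77.35462951660156), 88.1763687133789)
handle 47 mean [ 0.4938 -0.2571  0.0611] mid [ 0.4944 -0.2583  0.059 ] rng [0.019 0.026 0.018] ((494.44671630859375, -257.9951477050781), (23.859949111938477, 16.828598022460938), 75.13007354736328)
rim 70 mean [0.5524 0.0108 0.2037] mid [0.5524 0.016  0.2027] rng [0.132 0.036 0.013] ((552.4859619140625, 15.801107406616211), (131.55255126953125, 36.15910720825195), 0.2151639610528946)
(array([0.5515, 0.0727]), np.float64(0.0762))
ball 99 mean [0.491  0.1562 0.3079] mid [0.4918 0.1544 0.2997] rng [0.023 0.032 0.038] ((492.3199768066406, 156.99801635742188), (25.059133529663086, 28.097698211669922), 31.564830780029297)
panall 1674 mean [0.5585 0.1405 0.2282] mid [0.5498 0.1402 0.2403] rng [0.179 0.119 0.05
[... 528 characters left out ...]
] mid [0.5464 0.0396 0.0136] rng [0.208 0.134 0.013] ((530.0374755859375, 20.145912170410156), (105.51219177246094, 219.29888916015625), 61.31586837768555)
table 886 mean [ 0.6497 -0.2502 -0.002 ] mid [ 0.65   -0.2499 -0.002 ] rng [0.1   0.1   0.017] ((649.9694213867188, -249.92727661132812), (99.93285369873047, 99.6878662109375), 0.0037119274493306875)
platecorners [ 0.571  -0.1036  0.008 ]
 [ 0.5002 -0.0867  0.008 ]
 [ 0.5296 -0.2816  0.008 ]
 [ 0.4531 -0.2647  0.008 ]
railmouth [0.4393 0.0191 0.014 ]
 [0.4934 0.0192 0.014 ]
 [0.4604 0.2206 0.014 ]
panBL [0.5184 0.2085 0.252 ]
panBR [0.5067 0.09   0.252 ]
panTL [0.6104 0.2004 0.252 ]
panTR [0.5954 0.083  0.252 ]
ball [0.492  0.1585 0.305 ]
```

```bash
cat >> h.py <<'E'
from scipy.spatial.transform import Rotation as Ro
def down(phi,tilt=0):
    "closing axis at yaw phi; tilt = rotation about the closing axis (deg)"
    p=np.radians(phi); y=np.array([np.cos(p),np.sin(p),0]); z=np.array([0,0,-1.]); 
    R=np.c_[np.cross(y,z),y,z]; return Ro.from_rotvec(y*np.radians(tilt)).as_matrix()@R
def plan(*wps):
    s=telemetry.sense(); R0=np.array(s['ee_rot']); p0=np.array(s['eef_pos'])
    print('t',round(s['time'],2),'p',p0.round(4),'F',np.round(s['force'],1),'op',round(s['opening'],4),'j',np.round(s['joint_positions'],0))
    for p,R in wps:
        r=Ro.from_matrix(R0.T@R).as_rotvec()/np.pi
        print(' dp',(R0.T@(np.array(p)-p0)/.3).round(3),'rot',r.round(4))
# stand frame
SA=-6.2; SC=np.array([.5515,.0727])
def st(x,y,z): 
    a=np.radians(SA); return np.array([SC[0]+x*np.cos(a)-y*np.sin(a),SC[1]+x*np.sin(a)+y*np.cos(a),z])
E
python3 - <<'E'
from h import *
plan(([.4,-.3,.22],down(-40)),([.526,-.130,.19],down(-13.5)))
E
```

```text
t 0.1 p [ 0.219  -0.5042  0.2307] F [ 0.3 -0.9  0.1] op 0.0854 j [-75.  15.   1.  76.   0.  81.]
 dp [ 0.824 -0.384  0.036] rot [-0.0004 -0.0002 -0.1474]
 dp [ 1.435 -0.736  0.137] rot [-3.000e-04 -2.000e-04 -2.946e-01]
```

```bash
python3 -m handwheel '[{"dp":[0.2,-0.09,0],"rotation":[0,0,-0.035]},{"dp":[0.4,-0.18,0],"rotation":[0,0,-0.07]},{"dp":[0.6,-0.28,0.01],"rotation":[0,0,-0.11]},{"dp":[0.8,-0.38,0.03],"rotation":[0,0,-0.15]},{"dp":[1,-0.5,0.05],"rotation":[0,0,-0.2]},{"dp":[1,-0.5,0.05],"rotation":[0,0,-0.2]},{"dp":[1,-0.5,0.05],"rotation":[0,0,-0.2]}]' 0; python3 - <<'E'
from h import *
plan(([.526,-.130,.19],down(-13.5)))
E
```

```text
time: 0.98
eef_pos: [0.4352, -0.2458, 0.2159]
ee_rot: [[0.505, 0.863, -0.001], [0.863, -0.505, 0.001], [0.0, -0.001, -1.0]]
force: [-0.6, -0.1, 0.3]
opening: 0.0851
finger_force: 0.0
t 0.97 p [ 0.4352 -0.2458  0.2159] F [-0.6 -0.1  0.3] op 0.0851 j [-39.  10.  -7.  73.   0.  81.]
 dp [0.486 0.066 0.087] rot [-0.0002 -0.0001 -0.0936]
```

```bash
python3 -m handwheel '[{"dp":[0.16,0.02,0.03],"rotation":[0,0,-0.035]},{"dp":[0.32,0.045,0.06],"rotation":[0,0,-0.07]},{"dp":[0.486,0.066,0.087],"rotation":[0,0,-0.0936]},{"dp":[0.486,0.066,0.087],"rotation":[0,0,-0.0936]},{"dp":[0.486,0.066,0.087],"rotation":[0,0,-0.0936]}]' 0; python3 - <<'E'
from h import *
plan(([.526,-.130,.102],down(-13.5)))
c=grab('wrist','w1'); t=grab('top','t2'); P=cloud(c)
X,Y,Z=np.moveaxis(P,-1,0)
k=(Z>.119)&(Z<.132)&(abs(X-.526)<.03)&(abs(Y+.13)<.03); q=P[k]
if len(q): print(len(q),q.mean(0),cv2.minAreaRect((q[:,:2]*1000).astype(np.float32)))
k=(Z>.09)&(Z<.1)&(abs(X-.526)<.06)&(abs(Y+.13)<.06); q=P[k]
if len(q): print(len(q),q.mean(0),cv2.minAreaRect((q[:,:2]*1000).astype(np.float32)))
E
```

```text
time: 1.6
eef_pos: [0.5253, -0.1327, 0.19]
ee_rot: [[0.237, 0.971, -0.001], [0.971, -0.237, -0.0], [-0.0, -0.001, -1.0]]
force: [-0.1, -0.7, 1.1]
opening: 0.0852
finger_force: 0.0
t 1.6 p [ 0.5253 -0.1327  0.19  ] F [-0.1 -0.7  1.1] op 0.0852 j [-23.  15.  -5.  70.  -0.  81.]
 dp [0.009 0.    0.293] rot [-0.0002  0.0001 -0.0013]
744 [ 0.5306956  -0.12995584  0.1246292 ] ((530.5865478515625, -130.71148681640625), (22.813175201416016, 22.94010353088379), 59.31904983520508)
5622 [ 0.5311119  -0.12794215  0.09487241] ((530.359375, -130.62835693359375), (78.91199493408203, 78.68462371826172), 33.671756744384766)
```

View pics/w1.png

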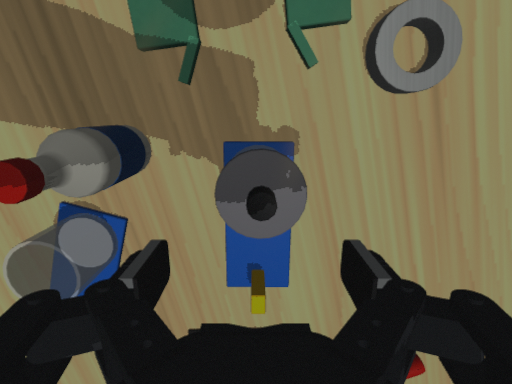

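The wrist view shows the knob at (262,203) on the lid, the sled handle (258,300), and the rail mouths (190,60) and (300,40). The knob is nearly centred between the fingers.

```bash
python3 -m handwheel '[{"dp":[0.009,0.009,0.1],"rotation":[0,0,0]},{"dp":[0.009,0.009,0.2],"rotation":[0,0,0]},{"dp":[0.009,0.009,0.26],"rotation":[0,0,0]},{"dp":[0.009,0.009,0.295],"rotation":[0,0,0]},{"dp":[0.009,0.009,0.295],"rotation":[0,0,0]}]' 0 && python3 -m handwheel '[{"dp":[0,0,0],"rotation":[0,0,0]},{"dp":[0,0,0],"rotation":[0,0,0]},{"dp":[0,0,0],"rotation":[0,0,0]},{"dp":[0,0,0],"rotation":[0,0,0]},{"dp":[0,0,0],"rotation":[0,0,0]},{"dp":[0,0,0],"rotation":[0,0,0]}]' 1 30
```

```text
time: 2.33
eef_pos: [0.5285, -0.1305, 0.1016]
ee_rot: [[0.238, 0.971, -0.001], [0.971, -0.238, 0.0], [0.0, -0.001, -1.0]]
force: [0.3, -0.0, -0.5]
opening: 0.0857
finger_force: 0.0
time: 3.08
eef_pos: [0.5291, -0.1299, 0.1021]
ee_rot: [[0.236, 0.972, 0.001], [0.972, -0.236, -0.0], [-0.0, 0.001, -1.0]]
force: [-0.0, 0.1, 4.8]
opening: 0.023
finger_force: 29.3
```

```bash
python3 -m handwheel '[{"dp":[0,0,-0.05],"rotation":[0,0,0]},{"dp":[0,0,-0.12],"rotation":[0,0,0]},{"dp":[0,0,-0.2],"rotation":[0,0,0]},{"dp":[0,0,-0.27],"rotation":[0,0,0]},{"dp":[0,0,-0.3],"rotation":[0,0,0]},{"dp":[0,0,-0.3],"rotation":[0,0,0]}]' 1 30;python3 - <<'E'
from h import *
plan(([.4365,-.401,.1],down(-40)))
c=grab('side','s2'); t=grab('wrist','w2')
E
```

```text
time: 3.82
eef_pos: [0.529, -0.1299, 0.1921]
ee_rot: [[0.236, 0.972, 0.001], [0.972, -0.236, -0.0], [-0.0, 0.001, -1.0]]
force: [0.9, -0.3, -0.7]
opening: 0.0228
finger_force: 29.5
t 3.83 p [ 0.529  -0.1299  0.1921] F [ 0.9 -0.3 -0.7] op 0.0228 j [-23.  15.  -4.  71.   0.  81.]
 dp [-0.951 -0.086  0.307] rot [ 0.0003 -0.      0.1463]
```

```bash
python3 -m handwheel '[{"dp":[-0.09,-0.008,0],"rotation":[0,0,0.014]},{"dp":[-0.22,-0.02,0],"rotation":[0,0,0.033]},{"dp":[-0.37,-0.033,0.02],"rotation":[0,0,0.056]},{"dp":[-0.52,-0.047,0.08],"rotation":[0,0,0.08]},{"dp":[-0.67,-0.06,0.15],"rotation":[0,0,0.1]},{"dp":[-0.81,-0.073,0.22],"rotation":[0,0,0.123]},{"dp":[-0.91,-0.082,0.28],"rotation":[0,0,0.14]},{"dp":[-0.951,-0.086,0.307],"rotation":[0,0,0.146]},{"dp":[-0.951,-0.086,0.307],"rotation":[0,0,0.146]},{"dp":[-0.951,-0.086,0.307],"rotation":[0,0,0.146]}]' 1 30;python3 - <<'E'
from h import *
plan(([.4365,-.401,.024],down(-40)))
c=grab('wrist','w3')
# mat: black pixels at z~.004
P=cloud(c); V=c['image'].max(-1); m=(V<45)&(abs(P[...,2]-.004)<.008); k,l,s,ce=cv2.connectedComponentsWithStats(m.astype(np.uint8)); i=1+s[1:,4].argmax(); q=P[l==i]; print(s[i],cv2.minAreaRect((q[:,:2]*1000).astype(np.float32)),q.mean(0))
E
```

```text
time: 5.18
eef_pos: [0.4369, -0.4001, 0.1001]
ee_rot: [[0.641, 0.768, 0.0], [0.768, -0.641, -0.0], [0.0, 0.0, -1.0]]
force: [0.6, -0.6, -0.4]
opening: 0.0227
finger_force: 29.5
t 5.17 p [ 0.4369 -0.4001  0.1001] F [ 0.6 -0.6 -0.4] op 0.0227 j [-51.  23.  -7.  60.   0.  79.]
 dp [-0.003  0.001  0.254] rot [ 0.0001 -0.0001  0.0007]
[  148    84   214   162 11788] ((438.4045104980469, -401.1448974609375), (138.21490478515625, 137.8057098388672), 77.71925354003906) [ 0.45447337 -0.37731665  0.00295614]
```

View pics/w3.png

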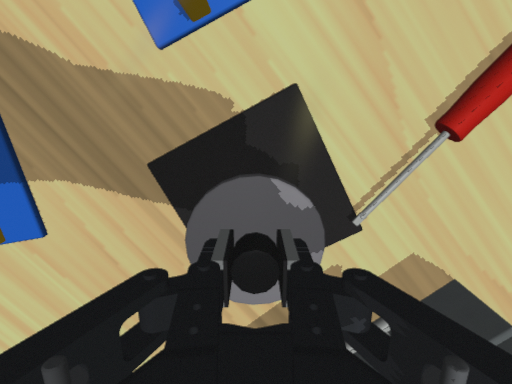

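The view shows the lid held level over the black mat (mat corners 297,85 and 360,230), with the screwdriver's tip at (357,222) just off the mat.

```bash
python3 -m handwheel '[{"dp":[0,0.004,0.08],"rotation":[0,0,0]},{"dp":[0,0.004,0.16],"rotation":[0,0,0]},{"dp":[0,0.004,0.21],"rotation":[0,0,0]},{"dp":[0,0.004,0.24],"rotation":[0,0,0]},{"dp":[0,0.004,0.256],"rotation":[0,0,0]},{"dp":[0,0.004,0.256],"rotation":[0,0,0]}]' 1 30; python3 -m handwheel '[{"dp":[0,0,0],"rotation":[0,0,0]},{"dp":[0,0,0],"rotation":[0,0,0]},{"dp":[0,0,0],"rotation":[0,0,0]},{"dp":[0,0,-0.05],"rotation":[0,0,0]},{"dp":[0,0,-0.2],"rotation":[0,0,0]},{"dp":[0,0,-0.35],"rotation":[0,0,0]},{"dp":[0,0,-0.4],"rotation":[0,0,0]}]' 0.4 30; python3 - <<'E'
from h import *
c=grab('top','t4');P=cloud(c);Z=P[...,2]
def f(n,c0,r,z0,z1):
    k=(np.hypot(P[...,0]-c0[0],P[...,1]-c0[1])<r)&(Z>z0)&(Z<z1); q=P[k]
    if len(q): print(n,len(q),q.mean(0).round(4),cv2.minAreaRect((q[:,:2]*1000).astype(np.float32)))
f('handle',(.494,-.258),.03,.05,.08); f('lid',(.438,-.401),.06,.012,.025)
w=grab('wrist','w4');P=cloud(w);Z=P[...,2]
f('lid',(.438,-.401),.06,.012,.022);f('knob',(.438,-.401),.02,.04,.055);
im=cv2.cvtColor(c['image'],cv2.COLOR_RGB2BGR);H,S,V=cv2.split(cv2.cvtColor(im,cv2.COLOR_BGR2HSV));Q=cloud(c)
m=(H>105)&(H<130)&(S>150)&(V>60)&(Q[...,0]>.44)&(Q[...,1]<-.05);print(cv2.minAreaRect((Q[m][:,:2]*1000).astype(np.float32)))
plan(([.41,-.33,.2],down(-20)),([.4955,-.258,.15],down(-13.5)))
E
```

```text
time: 5.98
eef_pos: [0.4376, -0.4019, 0.0234]
ee_rot: [[0.642, 0.767, 0.001], [0.767, -0.642, -0.001], [-0.0, 0.001, -1.0]]
force: [0.3, 0.1, -0.7]
opening: 0.0231
finger_force: 29.6
time: 6.85
eef_pos: [0.4381, -0.4026, 0.1467]
ee_rot: [[0.642, 0.767, 0.003], [0.767, -0.642, -0.004], [-0.001, 0.005, -1.0]]
force: [-0.0, -0.5, 0.3]
opening: 0.0511
finger_force: 0.0
handle 44 [ 0.494  -0.2575  0.0609] ((493.9151611328125, -258.19122314453125), (22.89279556274414, 15.889009475708008), 76.99710083007812)
lid 309 [ 0.435  -0.3942  0.0158] ((435.4747314453125, -395.1175231933594), (66.5047607421875, 78.39967346191406), 61.77022933959961)
lid 4342 [ 0.4379 -0.3999  0.0159] ((436.3190002441406, -401.6766662597656), (78.54639434814453, 78.83377838134766), 69.8320083618164)
knob 555 [ 0.4368 -0.4013  0.0457] ((436.3260192871094, -401.7603454589844), (22.836484909057617, 22.954986572265625), 33.678531646728516)
((513.7185668945312, -183.3909912109375), (178.04595947265625, 73.81726837158203), 76.08035278320312)
t 6.95 p [ 0.4378 -0.4023  0.1449] F [1.  1.1 0.7] op 0.0514 j [-51.  21.  -2.  66.   0.  79.]
 dp [ 0.125 -0.225 -0.184] rot [ 0.0011  0.0004 -0.1108]
 dp [ 0.492 -0.161 -0.018] rot [ 0.001   0.0005 -0.147 ]
```

```bash
python3 - <<'E'
from h import *
plan(([.4965,-.2525,.13],down(-13.5,15)),([.4965,-.2525,.032],down(-13.5,15)))
E
python3 -m handwheel '[{"dp":[0.1,-0.03,-0.05],"rotation":[0.004,0.015,-0.03]},{"dp":[0.2,-0.07,-0.05],"rotation":[0.006,0.03,-0.06]},{"dp":[0.33,-0.1,-0.03],"rotation":[0.01,0.045,-0.09]},{"dp":[0.43,-0.13,0],"rotation":[0.015,0.06,-0.12]},{"dp":[0.43,-0.13,0],"rotation":[0.018,0.075,-0.144]},{"dp":[0.43,-0.13,0],"rotation":[0.018,0.081,-0.144]}]' 0 30
python3 - <<'E'
from h import *
plan(([.4965,-.2525,.13],down(-13.5,15)),([.4965,-.2525,.032],down(-13.5,15)))
print(Ro.from_matrix(down(-13.5).T@telemetry.sense()['ee_rot']).as_rotvec(degrees=True))
E
```

```text
t 6.95 p [ 0.4378 -0.4023  0.1449] F [1.  1.1 0.7] op 0.0514 j [-51.  21.  -2.  66.   0.  79.]
 dp [ 0.508 -0.171  0.049] rot [ 0.0203  0.0823 -0.146 ]
 dp [ 0.509 -0.172  0.376] rot [ 0.0203  0.0823 -0.146 ]
time: 7.7
eef_pos: [0.4899, -0.2774, 0.1412]
ee_rot: [[0.233, 0.971, 0.062], [0.938, -0.241, 0.25], [0.257, -0.0, -0.966]]
force: [0.3, -0.1, 0.1]
opening: 0.0854
finger_force: 0.0
t 7.7 p [ 0.4899 -0.2774  0.1412] F [ 0.3 -0.1  0.1] op 0.0854 j [-45.  22.  -3.  73.  13.  58.]
 dp [0.073 0.001 0.058] rot [ 0.0006  0.0005 -0.0023]
 dp [-0.011  0.001  0.374] rot [ 0.0006  0.0005 -0.0023]
[-0.05335747 14.91401159  0.42110291]
```

```bash
python3 -m handwheel '[{"dp":[0.073,0,0.058],"rotation":[0,0,0]},{"dp":[0.06,0,0.12],"rotation":[0,0,0]},{"dp":[0.03,0,0.22],"rotation":[0,0,0]},{"dp":[0,0,0.33],"rotation":[0,0,0]},{"dp":[-0.011,0,0.374],"rotation":[0,0,0]},{"dp":[-0.011,0,0.374],"rotation":[0,0,0]}]' 0 && python3 -m handwheel '[{"dp":[0,0,0],"rotation":[0,0,0]},{"dp":[0,0,0],"rotation":[0,0,0]},{"dp":[0,0,0],"rotation":[0,0,0]},{"dp":[0,0,0],"rotation":[0,0,0]},{"dp":[0,0,0],"rotation":[0,0,0]},{"dp":[0,0,0],"rotation":[0,0,0]}]' 1 40
python3 - <<'E'
from h import *
plan()
c=grab('top','t5');P=cloud(c)[200:0:-1]
c=grab('top','t5');P=cloud(c)
f=lambda k:P[k]
X,Y,Z=np.moveaxis(P,-1,0)
# arm extents: points above z bands near tool, max y side
for z0 in np.arange(.08,.6,.04):
    k=(Z>z0)&(Z<z0+.04)&(X<.65)&(Y<-.02)&(X>.40)&(Y>-.35); q=P[k]
    if len(q)>5: print(round(z0,2),len(q),'y',q[:,1].min().round(3),q[:,1].max().round(3),'x',q[:,0].min().round(3),q[:,0].max().round(3))
w=grab('wrist','w5')
E
```

```text
time: 8.45
eef_pos: [0.4961, -0.2529, 0.0329]
ee_rot: [[0.233, 0.97, 0.062], [0.938, -0.241, 0.249], [0.256, 0.001, -0.967]]
force: [1.4, 0.0, 0.3]
opening: 0.0855
finger_force: 0.0
time: 9.2
eef_pos: [0.497, -0.2534, 0.034]
ee_rot: [[0.232, 0.971, 0.065], [0.939, -0.24, 0.247], [0.255, 0.003, -0.967]]
force: [0.4, -0.3, 4.9]
opening: 0.0156
finger_force: 39.8
t 9.2 p [ 0.497  -0.2534  0.034 ] F [ 0.4 -0.3  4.9] op 0.0156 j [-43.  26. -13.  57.  13.  60.]
0.08 285 y -0.282 -0.046 x 0.402 0.56
0.12 138 y -0.299 -0.247 x 0.43 0.551
0.16 130 y -0.284 -0.248 x 0.45 0.522
0.2 154 y -0.293 -0.256 x 0.455 0.519
0.24 130 y -0.3 -0.266 x 0.461 0.516
0.28 76 y -0.317 -0.265 x 0.466 0.532
0.32 44 y -0.319 -0.266 x 0.469 0.533
0.36 18 y -0.315 -0.27 x 0.485 0.537
0.4 113 y -0.341 -0.251 x 0.465 0.55
0.44 603 y -0.35 -0.256 x 0.445 0.546
0.48 898 y -0.35 -0.171 x 0.402 0.51
0.52 956 y -0.316 -0.169 x 0.4 0.461
0.56 422 y -0.254 -0.169 x 0.4 0.428
```

View pics/t5.png

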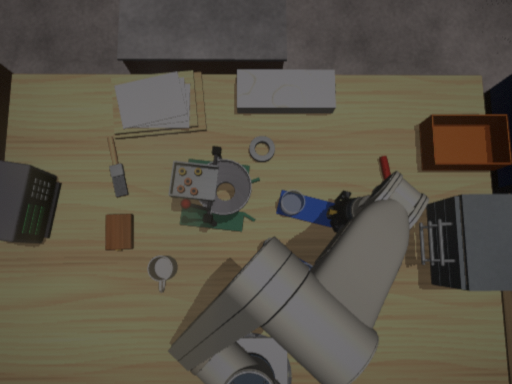

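The sled is gripped by its handle; the lid is off the jar (open jar at 292,203). The forearm stays high and clear of the stand.

```bash
python3 - <<'E'
from h import *
c=dict(np.load('wrist.npz')); im=c['image'].copy(); print(c['image'].shape)
P=cloud(c); H,S,V=cv2.split(cv2.cvtColor(im,cv2.COLOR_RGB2HSV))
g=(H>60)&(H<95)&(S>80)&(abs(P[...,2]-.014)<.006)
k,l,s,ce=cv2.connectedComponentsWithStats(g.astype(np.uint8))
for i in range(1,k):
    if s[i,4]>60:
        q=P[l==i]; a=np.radians(-6.2); d=q[:,:2]-[.554,.0727]
        sx=d[:,0]*np.cos(a)+d[:,1]*np.sin(a); sy=-d[:,0]*np.sin(a)+d[:,1]*np.cos(a)
        print(s[i],'sx',sx.min().round(4),sx.max().round(4),'sy',sy.min().round(4),sy.max().round(4))
        for y0 in np.arange(-.1,.14,.02):
            m=(sy>y0)&(sy<y0+.02)
            if m.sum()>15: print('  ',round(y0,2),sx[m].min().round(4),sx[m].max().round(4))
E
```

```text
(384, 512, 3)
```

View pics/w5.png

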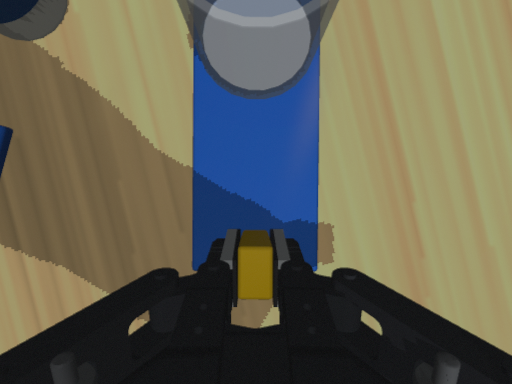

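The view shows the yellow handle centred in the pads (255,270) and the plate's edges parallel to the tool. The stand is out of view, so I'll re-use the earlier wrist picture for the rails.

```bash
python3 - <<'E'
from h import *
c=dict(np.load('wrist.npz')); s=telemetry.sense(); R0=np.array(s['ee_rot']);p0=np.array(s['eef_pos'])
Rc=c['R']@R0; tc=c['R']@p0+c['t']   # cam = Rc*tool + tc
R1=np.array([[.237,.971,-.001],[.971,-.237,0],[0,-.001,-1]]);p1=np.array([.5253,-.1327,.19])
c1=dict(c); c1['R']=Rc@R1.T; c1['t']=tc-c1['R']@p1
print('knobcheck',pt(c1,262,203,.126))
im=cv2.imread('pics/w1.png'); H,S,V=cv2.split(cv2.cvtColor(im,cv2.COLOR_BGR2HSV))
g=((H>60)&(H<95)&(S>80)).astype(np.uint8); k,l,st_,ce=cv2.connectedComponentsWithStats(g)
a=np.radians(-6.2)
for i in range(1,k):
    if st_[i,4]<100: continue
    print(st_[i])
    for v in range(2,90,6):
        u=np.where(l[v]==i)[0]
        if len(u):
            o=[]
            for x in (u.min(),u.max()+1):
                d=pt(c1,x,v,.014)[:2]-[.554,.0727]; o+=[(d[0]*np.cos(a)+d[1]*np.sin(a)).round(4),(-d[0]*np.sin(a)+d[1]*np.cos(a)).round(4)]
            print(v,u.min(),u.max(),o)
E
```

```text
knobcheck [ 0.53133119 -0.12819476  0.126     ]
[ 128    0   73   84 3224]
2 128 192 [np.float64(-0.1056), np.float64(-0.0186), np.float64(-0.0434), np.float64(-0.0269)]
8 130 194 [np.float64(-0.105), np.float64(-0.0239), np.float64(-0.0425), np.float64(-0.0321)]
14 131 194 [np.float64(-0.1053), np.float64(-0.029), np.float64(-0.0434), np.float64(-0.0372)]
20 132 196 [np.float64(-0.1056), np.float64(-0.0342), np.float64(-0.0425), np.float64(-0.0426)]
26 134 196 [np.float64(-0.1049), np.float64(-0.0396), np.float64(-0.0434), np.float64(-0.0477)]
32 135 197 [np.float64(-0.1052), np.float64(-0.0449), np.float64(-0.0434), np.float64(-0.0531)]
38 156 198 [np.float64(-0.0858), np.float64(-0.0529), np.float64(-0.0434), np.float64(-0.0585)]
44 152 199 [np.float64(-0.0909), np.float64(-0.0576), np.float64(-0.0434), np.float64(-0.0639)]
50 186 198 [np.float64(-0.0583), np.float64(-0.0674), np.float64(-0.0454), np.float64(-0.0692)]
56 185 196 [np.float64(-0.0604), np.float64(-0.0727), np.float64(-0.0484), np.float64(-0.0743)]
62 183 194 [np.float64(-0.0635), np.float64(-0.0779), np.float64(-0.0
[... 668 characters left out ...]
41), np.float64(0.102), np.float64(-0.0617)]
26 287 321 [np.float64(0.0443), np.float64(-0.0594), np.float64(0.0784), np.float64(-0.0639)]
32 288 301 [np.float64(0.0448), np.float64(-0.0648), np.float64(0.0585), np.float64(-0.0666)]
38 292 304 [np.float64(0.0481), np.float64(-0.0706), np.float64(0.0609), np.float64(-0.0723)]
44 295 308 [np.float64(0.0506), np.float64(-0.0764), np.float64(0.0644), np.float64(-0.0782)]
50 298 311 [np.float64(0.0531), np.float64(-0.0822), np.float64(0.067), np.float64(-0.084)]
56 302 314 [np.float64(0.0566), np.float64(-0.0882), np.float64(0.0695), np.float64(-0.0899)]
62 307 316 [np.float64(0.0611), np.float64(-0.0944), np.float64(0.0711), np.float64(-0.0958)]
```

```bash
sed -i 's/SC=np.array(\[.5515,.0727\])/SC=np.array([.5535,.0727])/' h.py; python3 - <<'E'
from h import *
R=down(-6.2,15); plan(*[(st(0,y-.1267,.034),R) for y in (-.19,-.1,-.02,0)])
E
```

```text
t 9.35 p [ 0.497  -0.2534  0.034 ] F [0.9 0.  5.3] op 0.0155 j [-43.  26. -13.  57.  13.  60.]
 dp [0.052 0.063 0.014] rot [ 0.0121  0.0013 -0.0411]
 dp [0.34  0.023 0.09 ] rot [ 0.0121  0.0013 -0.0411]
 dp [ 0.595 -0.013  0.157] rot [ 0.0121  0.0013 -0.0411]
 dp [ 0.659 -0.022  0.174] rot [ 0.0121  0.0013 -0.0411]
```

```bash
python3 -m handwheel '[{"dp":[0.012,0.016,0.003],"rotation":[0.003,0,-0.01]},{"dp":[0.026,0.032,0.007],"rotation":[0.006,0.001,-0.02]},{"dp":[0.04,0.048,0.01],"rotation":[0.009,0.001,-0.03]},{"dp":[0.052,0.063,0.014],"rotation":[0.012,0.001,-0.041]},{"dp":[0.09,0.058,0.024],"rotation":[0.012,0.001,-0.041]},{"dp":[0.15,0.05,0.04],"rotation":[0.012,0.001,-0.041]},{"dp":[0.21,0.041,0.056],"rotation":[0.012,0.001,-0.041]},{"dp":[0.27,0.033,0.072],"rotation":[0.012,0.001,-0.041]},{"dp":[0.31,0.027,0.082],"rotation":[0.012,0.001,-0.041]},{"dp":[0.34,0.023,0.09],"rotation":[0.012,0.001,-0.041]}]' 1 40; python3 - <<'E'
from h import *
R=down(-6.2,15); plan(*[(st(0,y-.1267,.034),R) for y in (-.1,-.02,0,.002)])
c=grab('wrist','w6'); c=grab('top','t6'); P=cloud(c); X,Y,Z=np.moveaxis(P,-1,0)
for z0 in np.arange(.1,.5,.05):
    k=(Z>z0)&(Z<z0+.05)&(X<.65)&(Y<-.05)&(X>.47)&(Y>-.35); q=P[k]
    if len(q)>5: print(round(z0,2),len(q),'dy from tcp',(q[:,1].max()-telemetry.sense()['eef_pos'][1]).round(3))
E
```

```text
time: 10.6
eef_pos: [0.5293, -0.1527, 0.034]
ee_rot: [[0.104, 0.994, 0.028], [0.961, -0.108, 0.255], [0.257, 0.0, -0.966]]
force: [0.4, -5.8, 7.5]
opening: 0.0155
finger_force: 40.2
t 10.6 p [ 0.5293 -0.1527  0.034 ] F [ 0.4 -5.8  7.5] op 0.0155 j [-32.  25. -15.  56.  13.  63.]
 dp [ 0.    -0.001  0.   ] rot [0.0002 0.0007 0.    ]
 dp [ 0.258 -0.001  0.069] rot [0.0002 0.0007 0.    ]
 dp [ 0.322 -0.001  0.086] rot [0.0002 0.0007 0.    ]
 dp [ 0.329 -0.001  0.087] rot [0.0002 0.0007 0.    ]
0.1 116 dy from tcp 0.003
0.15 89 dy from tcp 0.005
0.2 120 dy from tcp -0.003
0.25 95 dy from tcp -0.017
0.35 7 dy from tcp -0.019
0.4 161 dy from tcp -0.012
0.45 1316 dy from tcp -0.006
```

View pics/w6.png

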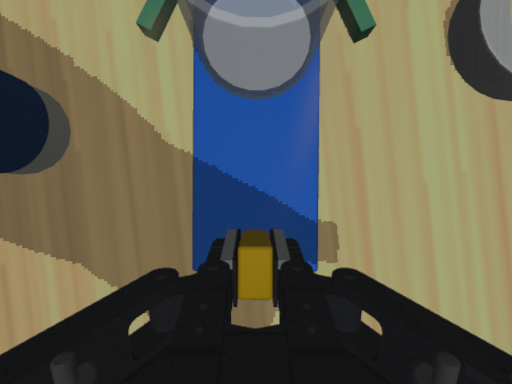

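The sled enters squarely: flare tips at (150,30) and (360,30) are symmetric about the plate (193–319).

```bash
python3 -m handwheel '[{"dp":[0.03,0,0.008],"rotation":[0,0,0]},{"dp":[0.07,0,0.019],"rotation":[0,0,0]},{"dp":[0.11,0,0.029],"rotation":[0,0,0]},{"dp":[0.15,0,0.04],"rotation":[0,0,0]},{"dp":[0.19,0,0.051],"rotation":[0,0,0]},{"dp":[0.23,0,0.062],"rotation":[0,0,0]},{"dp":[0.26,0,0.07],"rotation":[0,0,0]},{"dp":[0.28,0,0.075],"rotation":[0,0,0]},{"dp":[0.295,0,0.079],"rotation":[0,0,0]},{"dp":[0.305,0,0.082],"rotation":[0,0,0]}]' 1 40; python3 -m handwheel '[{"dp":[0.006,0,0.0015],"rotation":[0,0,0]},{"dp":[0.012,0,0.003],"rotation":[0,0,0]},{"dp":[0.017,0,0.0045],"rotation":[0,0,0]},{"dp":[0.017,0,0.0045],"rotation":[0,0,0]}]' 1 40
```

```text
time: 11.95
eef_pos: [0.5397, -0.059, 0.034]
ee_rot: [[0.105, 0.994, 0.029], [0.961, -0.108, 0.255], [0.257, 0.001, -0.967]]
force: [-0.8, -7.2, 9.5]
opening: 0.0153
finger_force: 40.7
time: 12.45
eef_pos: [0.5403, -0.0537, 0.034]
ee_rot: [[0.105, 0.994, 0.029], [0.961, -0.108, 0.255], [0.257, 0.001, -0.966]]
force: [0.4, -4.7, 7.6]
opening: 0.0155
finger_force: 40.5
```

```bash
python3 -m handwheel '[{"dp":[0.003,0,0.001],"rotation":[0,0,0]},{"dp":[0.006,0,0.0015],"rotation":[0,0,0]},{"dp":[0.006,0,0.0015],"rotation":[0,0,0]}]' 1 40; python3 -m handwheel '[{"dp":[0.003,0,0.001],"rotation":[0,0,0]},{"dp":[0.006,0,0.0015],"rotation":[0,0,0]},{"dp":[0.006,0,0.0015],"rotation":[0,0,0]}]' 1 40
```

```text
time: 12.82
eef_pos: [0.5404, -0.0519, 0.034]
ee_rot: [[0.105, 0.994, 0.029], [0.961, -0.109, 0.255], [0.257, 0.001, -0.966]]
force: [-0.0, -6.4, 7.7]
opening: 0.0153
finger_force: 40.4
time: 13.2
eef_pos: [0.5406, -0.0507, 0.034]
ee_rot: [[0.105, 0.994, 0.028], [0.961, -0.109, 0.254], [0.256, 0.001, -0.967]]
force: [-2.1, -9.3, 6.5]
opening: 0.0153
finger_force: 40.6
```

```bash
python3 -m handwheel '[{"dp":[0.003,0,0.001],"rotation":[0,0,0]},{"dp":[0.006,0,0.0015],"rotation":[0,0,0]},{"dp":[0.006,0,0.0015],"rotation":[0,0,0]}]' 1 40;  python3 - <<'E'
from h import *
plan()
c=grab('top','t7');P=cloud(c)
im=cv2.cvtColor(c['image'],cv2.COLOR_RGB2BGR); cv2.imwrite('pics/t7c.png',cv2.resize(im[140:270,150:330],None,fx=4,fy=4,interpolation=cv2.INTER_CUBIC))
E
```

```text
time: 13.58
eef_pos: [0.5407, -0.0507, 0.034]
ee_rot: [[0.106, 0.994, 0.028], [0.962, -0.11, 0.251], [0.252, 0.001, -0.968]]
force: [-3.9, -19.3, 8.7]
opening: 0.0157
finger_force: 41.0
t 13.57 p [ 0.5407 -0.0507  0.034 ] F [ -3.9 -19.3   8.7] op 0.0157 j [-22.  23. -19.  52.  14.  74.]
```

View pics/t7c.png

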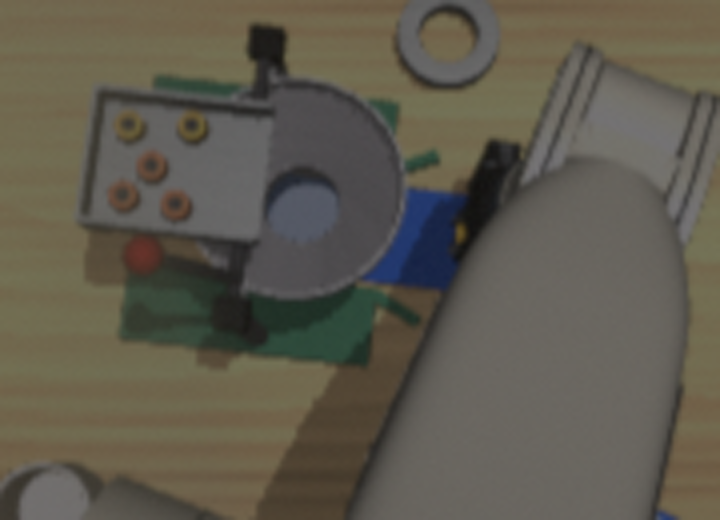

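The jar is against the stop and visible through the spout (crop 303,205). The pan is level with five bushings and the ball is at crop (143,255). I'll back off a millimetre, release and retreat.

```bash
python3 -m handwheel '[{"dp":[-0.004,0,-0.001],"rotation":[0,0,0]},{"dp":[-0.008,0,-0.002],"rotation":[0,0,0]},{"dp":[-0.008,0,-0.002],"rotation":[0,0,0]}]' 1 40; python3 -m handwheel '[{"dp":[0,0,0],"rotation":[0,0,0]},{"dp":[0,0,0],"rotation":[0,0,0]},{"dp":[0,0,0],"rotation":[0,0,0]},{"dp":[0,0,-0.05],"rotation":[0,0,0]},{"dp":[0,0,-0.15],"rotation":[0,0,0]},{"dp":[0,0,-0.3],"rotation":[0,0,0]},{"dp":[0,0,-0.5],"rotation":[0,0,0]},{"dp":[0,0,-0.7],"rotation":[0,0,0]},{"dp":[0,0,-0.9],"rotation":[0,0,0]},{"dp":[0,0,-0.9],"rotation":[0,0,0]}]' 0.4 40;  python3 - <<'E'
from h import *
c=grab('wrist','w8');P=cloud(c); Q=P[...,:2]-SC; a=np.radians(SA)
sx=Q[...,0]*np.cos(a)+Q[...,1]*np.sin(a); sy=-Q[...,0]*np.sin(a)+Q[...,1]*np.cos(a)
H,S,V=cv2.split(cv2.cvtColor(c['image'],cv2.COLOR_RGB2HSV))
m=(abs(P[...,2]-.062)<.008)&(abs(sx)<.03)&(abs(sy+.13)<.04)
if m.any(): print('handle',sx[m].min(),sx[m].max(),sy[m].min(),sy[m].max())
m=(H>105)&(H<130)&(S>150)&(V>60)&(abs(P[...,2]-.008)<.006)&(abs(sx)<.06)&(sy<-.06)
if m.any(): print('plate',sx[m].min(),sx[m].max(),sy[m].min(),sy[m].max())
plan((st(-.074,.13,.40),down(-6.2)),(st(-.074,.13,.29),down(-6.2)))
E
```

```text
time: 14.0
eef_pos: [0.5407, -0.0507, 0.034]
ee_rot: [[0.105, 0.994, 0.029], [0.961, -0.109, 0.256], [0.257, 0.001, -0.966]]
force: [0.9, -4.0, 7.8]
opening: 0.0154
finger_force: 40.3
time: 15.25
eef_pos: [0.5333, -0.1207, 0.2995]
ee_rot: [[0.104, 0.994, 0.034], [0.961, -0.109, 0.253], [0.256, 0.007, -0.967]]
force: [-0.7, 0.0, -0.5]
opening: 0.0513
finger_force: 0.0
handle -0.006653228524729864 0.0069724659985416475 -0.14037749171272404 -0.11704727176116315
plate -0.037155254765241015 0.03908916439283244 -0.14323885861366548 -0.060059772348790445
t 15.3 p [ 0.5328 -0.1201  0.2969] F [-0.3  0.2 -1.1] op 0.0509 j [-29.  16.  11.  91.  14.  67.]
 dp [ 1.132 -0.248 -0.056] rot [ 0.001  -0.0827 -0.0002]
 dp [ 1.037 -0.249  0.299] rot [ 0.001  -0.0827 -0.0002]
```

```bash
python3 -m handwheel '[{"dp":[0.05,-0.02,-0.15],"rotation":[0,-0.01,0]},{"dp":[0.15,-0.04,-0.25],"rotation":[0,-0.03,0]},{"dp":[0.3,-0.08,-0.25],"rotation":[0,-0.05,0]},{"dp":[0.45,-0.12,-0.22],"rotation":[0,-0.07,0]},{"dp":[0.6,-0.14,-0.2],"rotation":[0,-0.0827,0]},{"dp":[0.6,-0.14,-0.2],"rotation":[0,-0.0827,0]}]' 1 40;  python3 - <<'E'
from h import *
plan((st(-.076,.132,.39),down(-6.2)),(st(-.076,.132,.288),down(-6.2)))
E
```

```text
time: 16.05
eef_pos: [0.5071, 0.0462, 0.3989]
ee_rot: [[0.103, 0.995, -0.001], [0.995, -0.103, 0.002], [0.002, -0.001, -1.0]]
force: [-0.1, 0.7, 0.2]
opening: 0.0001
finger_force: 0.0
t 16.05 p [0.5071 0.0462 0.3989] F [-0.1  0.7  0.2] op 0.0001 j [ -4.  11.  21. 100.   0.  92.]
 dp [ 0.545 -0.106  0.031] rot [-0.0005 -0.0006  0.0017]
 dp [ 0.544 -0.106  0.371] rot [-0.0005 -0.0006  0.0017]
```

```bash
python3 -m handwheel '[{"dp":[0.18,-0.035,0],"rotation":[0,0,0]},{"dp":[0.36,-0.07,0],"rotation":[0,0,0]},{"dp":[0.5,-0.1,0],"rotation":[0,0,0]},{"dp":[0.544,-0.106,0.05],"rotation":[0,0,0]},{"dp":[0.544,-0.106,0.2],"rotation":[0,0,0]},{"dp":[0.544,-0.106,0.32],"rotation":[0,0,0]},{"dp":[0.544,-0.106,0.371],"rotation":[0,0,0]},{"dp":[0.544,-0.106,0.371],"rotation":[0,0,0]}]' 1 40;  python3 - <<'E'
from h import *
plan((st(-.076,.105,.288),down(-6.2)),(st(-.076,.0,.295),down(-6.2)))
w=grab('wrist','w9'); c=grab('top','t9'); P=cloud(c)
H,S,V=cv2.split(cv2.cvtColor(c['image'],cv2.COLOR_RGB2HSV)); m=((H<6)|(H>174))&(S>150)&(P[...,2]>.25); print(m.sum(),P[m].mean(0) if m.any() else 0)
cv2.imwrite('pics/w9.png',cv2.cvtColor(w['image'],cv2.COLOR_RGB2BGR))
E
```

```text
time: 17.05
eef_pos: [0.4934, 0.2078, 0.2862]
ee_rot: [[0.109, 0.994, -0.005], [0.994, -0.109, 0.001], [0.0, -0.005, -1.0]]
force: [-1.5, -0.1, 0.9]
opening: 0.0001
finger_force: 0.0
t 17.05 p [0.4934 0.2078 0.2862] F [-1.5 -0.1  0.9] op 0.0001 j [ 14.  13.   7.  84.   0. 110.]
 dp [-0.076 -0.005 -0.006] rot [-0.0015 -0.0002 -0.0003]
 dp [-0.426 -0.005 -0.03 ] rot [-0.0015 -0.0002 -0.0003]
1 [ 0.36654653 -0.00538229  1.35488018]
```

View pics/w9.png

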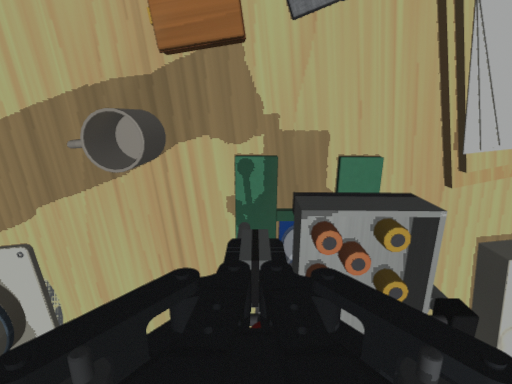

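The view shows the fingers shut behind the red ball (255,325), with the pan's edge (col 293) clear to their right and the bushings standing in the pan.

```bash
python3 -m handwheel '[{"dp":[-0.05,-0.002,-0.006],"rotation":[0,0,0]},{"dp":[-0.09,-0.004,-0.01],"rotation":[0,0,0]},{"dp":[-0.13,-0.004,-0.015],"rotation":[0,0,0]},{"dp":[-0.17,-0.004,-0.02],"rotation":[0,0,0]},{"dp":[-0.21,-0.004,-0.025],"rotation":[0,0,0]},{"dp":[-0.24,-0.004,-0.03],"rotation":[0,0,0]},{"dp":[-0.27,-0.004,-0.03],"rotation":[0,0,0]},{"dp":[-0.3,-0.004,-0.03],"rotation":[0,0,0]},{"dp":[-0.33,-0.004,-0.03],"rotation":[0,0,0]},{"dp":[-0.36,-0.004,-0.03],"rotation":[0,0,0]}]' 1 40;  python3 - <<'E'
from h import *
plan((st(-.076,.0,.295),down(-6.2)))
w=grab('wrist','w10'); c=grab('side','s10'); c=grab('top','t10')
E
```

```text
time: 18.4
eef_pos: [0.4808, 0.1007, 0.2961]
ee_rot: [[0.108, 0.994, -0.002], [0.994, -0.108, 0.002], [0.001, -0.002, -1.0]]
force: [-0.0, 2.1, -0.9]
opening: -0.0002
finger_force: 1.0
t 18.4 p [0.4808 0.1007 0.2961] F [-0.   2.1 -0.9] op -0.0002 j [ 2.  8.  2. 84.  0. 98.]
 dp [-0.067 -0.002  0.004] rot [-0.0007 -0.0004 -0.0001]
```

```bash
python3 -m handwheel '[{"dp":[-0.025,-0.001,0.002],"rotation":[0,0,0]},{"dp":[-0.045,-0.001,0.004],"rotation":[0,0,0]},{"dp":[-0.06,-0.001,0.004],"rotation":[0,0,0]},{"dp":[-0.065,-0.001,0.004],"rotation":[0,0,0]},{"dp":[-0.065,-0.001,0.004],"rotation":[0,0,0]},{"dp":[-0.065,-0.001,0.004],"rotation":[0,0,0]}]' 1 40;  python3 - <<'E'
from h import *
w=grab('wrist','w11'); c=grab('top','t11'); c=grab('side','s11')
a=cv2.imread('pics/t11.png')[140:270,130:330]; b=cv2.imread('pics/w11.png')[100:384]
a=cv2.resize(a,(460,300),interpolation=cv2.INTER_CUBIC); b=cv2.resize(b,(512*3//5,300))
cv2.imwrite('pics/m11.png',np.hstack([a,b]))
E
```

```text
time: 19.3
eef_pos: [0.4787, 0.0826, 0.2954]
ee_rot: [[0.108, 0.994, -0.001], [0.994, -0.108, 0.003], [0.003, -0.001, -1.0]]
force: [0.6, 5.2, -1.0]
opening: -0.0001
finger_force: 2.7
```

View pics/m11.png

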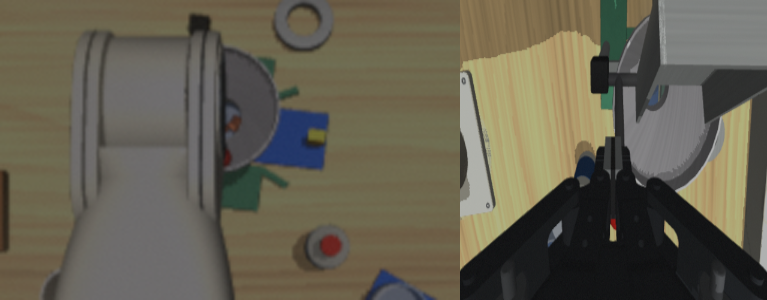

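The pan is tipped (edge-on at right of the wrist view) and copper bushings show at the spout (left half, 233,120). I'll push a little farther, hold, and check for jams.

```bash
python3 -m handwheel '[{"dp":[-0.01,0,0],"rotation":[0,0,0]},{"dp":[-0.02,0,0],"rotation":[0,0,0]},{"dp":[-0.02,0,0],"rotation":[0,0,0]},{"dp":[-0.02,0,0],"rotation":[0,0,0]},{"dp":[-0.02,0,0],"rotation":[0,0,0]},{"dp":[-0.02,0,0],"rotation":[0,0,0]}]' 1 40;  python3 - <<'E'
from h import *
from h import SC,SA
w=grab('wrist','w12'); c=grab('top','t12')
for c in (w,c):
    P=cloud(c); H,S,V=cv2.split(cv2.cvtColor(c['image'],cv2.COLOR_RGB2HSV))
    Q=P[...,:2]-SC; m=(H>3)&(H<28)&(S>120)&(P[...,2]>.03)&(np.hypot(Q[...,0],Q[...,1])<.16)
    k,l,s,ce=cv2.connectedComponentsWithStats(m.astype(np.uint8))
    for i in range(1,k):
        if s[i,4]>4: print(s[i,4],ce[i].round(),P[l==i].mean(0).round(3),H[l==i].mean().round(1))
E
```

```text
time: 20.2
eef_pos: [0.4785, 0.0816, 0.2955]
ee_rot: [[0.104, 0.995, 0.001], [0.994, -0.104, 0.014], [0.014, -0.001, -1.0]]
force: [3.2, 33.7, -2.8]
opening: -0.0003
finger_force: 17.4
9 [232. 193.] [0.559 0.055 0.032] 8.4
8 [268. 201.] [ 0.53  -0.057  0.061] 24.5
```

```bash
python3 -m handwheel '[{"dp":[0.04,0,0],"rotation":[0,0,0]},{"dp":[0.09,0,0],"rotation":[0,0,0]},{"dp":[0.14,0,0],"rotation":[0,0,0]},{"dp":[0.19,0,0.005],"rotation":[0,0,0]},{"dp":[0.24,0,0.01],"rotation":[0,0,0]},{"dp":[0.28,0,0.015],"rotation":[0,0,0]},{"dp":[0.32,0,0.02],"rotation":[0,0,0]},{"dp":[0.37,0,0.02],"rotation":[0,0,0]},{"dp":[0.43,0,0.02],"rotation":[0,0,0]},{"dp":[0.46,0,0.02],"rotation":[0,0,0]}]' 1 40; python3 -m handwheel '[{"dp":[0.03,0.05,-0.05],"rotation":[0,0,0]},{"dp":[0.05,-0.1,-0.15],"rotation":[0,0,0]},{"dp":[0.1,-0.25,-0.2],"rotation":[0,0,0]},{"dp":[0.2,-0.35,-0.2],"rotation":[0,0,0]},{"dp":[0.35,-0.4,-0.2],"rotation":[0,0,0]},{"dp":[0.5,-0.45,-0.2],"rotation":[0,0,0]},{"dp":[0.6,-0.45,-0.2],"rotation":[0,0,0]},{"dp":[0.6,-0.45,-0.2],"rotation":[0,0,0]}]' 1 40;  python3 - <<'E'
from h import *
from h import SC,SA
cs=grab('side','s13'); c=grab('top','t13')
P=cloud(c); H,S,V=cv2.split(cv2.cvtColor(c['image'],cv2.COLOR_RGB2HSV))
Q=P[...,:2]-SC; m=(H>3)&(H<28)&(S>120)&(P[...,2]>.03)&(np.hypot(Q[...,0],Q[...,1])<.16)
k,l,s,ce=cv2.connectedComponentsWithStats(m.astype(np.uint8))
for i in range(1,k):
    if s[i,4]>4: print(s[i,4],ce[i].round(),P[l==i].mean(0).round(3))
m=((H<6)|(H>174))&(S>150)&(P[...,2]>.25)&(P[...,2]<.35); print('ball',P[m].mean(0))
plan()
a=cv2.imread('pics/t13.png'); d=cv2.imread('pics/s13.png')
cv2.imwrite('pics/m13.png',np.hstack([cv2.resize(a[140:270,130:330],(480,312),interpolation=cv2.INTER_CUBIC),cv2.resize(a[100:330,90:450],(320,312))]))
E
```

```text
time: 21.55
eef_pos: [0.4931, 0.2144, 0.2896]
ee_rot: [[0.108, 0.994, -0.001], [0.994, -0.108, 0.002], [0.002, -0.001, -1.0]]
force: [-0.2, -1.0, -0.0]
opening: -0.0
finger_force: 0.0
time: 22.55
eef_pos: [0.3781, 0.4085, 0.3492]
ee_rot: [[0.106, 0.994, -0.002], [0.994, -0.106, 0.001], [0.001, -0.002, -1.0]]
force: [0.2, -1.0, 0.1]
opening: 0.0
finger_force: 0.0
46 [224. 193.] [0.557 0.081 0.041]
10 [232. 193.] [0.558 0.056 0.033]
5 [220. 197.] [0.546 0.094 0.033]
56 [185. 203.] [0.492 0.158 0.314]
8 [268. 201.] [ 0.53  -0.057  0.063]
ball [nan nan nan]
t 22.65 p [0.3782 0.4066 0.3498] F [ 0.5 -0.2  0.2] op -0.0002 j [ 38.  15.  19.  94.   0. 135.]<stdin>:9: RuntimeWarning: Mean of empty slice.
  ret = um.true_divide(
```

View pics/m13.png

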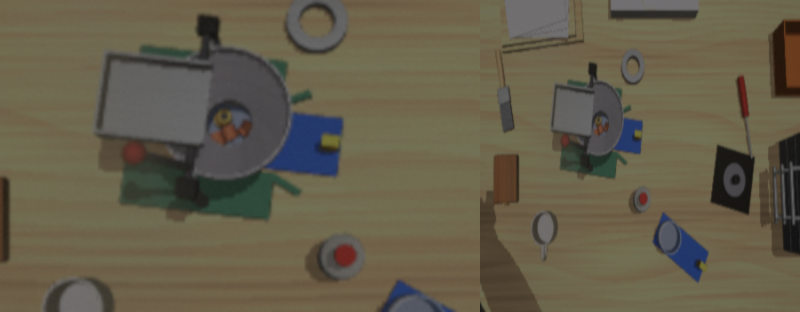

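The pan is level and empty, the bushings lie in the jar seen through the spout (left half, 230,128), and the lid sits knob up on the mat (right half, 735,180). That is already past the ten pictures I was allowed, so I'll only make a numeric check for stray bushings.

```bash
python3 - <<'E'
from h import *
from h import SC
for n in ('top','side'):
    c=dict(np.load(n+'.npz')); P=cloud(c); H,S,V=cv2.split(cv2.cvtColor(c['image'],cv2.COLOR_RGB2HSV))
    Q=P[...,:2]-SC; m=(((H>3)&(H<14)&(S>110))|((H>=18)&(H<30)&(S>130)))&(np.hypot(Q[...,0],Q[...,1])<.17)&(P[...,2]>.012)
    print(n,m.sum()); v,u=np.where(m)
    if n=='side':
        for a,b in list(zip(u,v))[:40]: print(a,b,P[b,a].round(3),H[b,a])
c=dict(np.load('top.npz')); P=cloud(c); H,S,V=cv2.split(cv2.cvtColor(c['image'],cv2.COLOR_RGB2HSV))
for v in range(182,204): print(v,' '.join(('%s%02d'%('c' if (3<H[v,u]<14 and S[v,u]>110) else 'b' if (16<=H[v,u]<30 and S[v,u]>110) else '.',max(0,round(P[v,u,2]*1000))%100)) for u in range(214,238)))
E
```

```text
top 165
side 84
217 139 [0.496 0.162 0.319] 10
218 139 [0.499 0.161 0.318] 11
219 139 [0.501 0.159 0.317] 11
216 140 [0.492 0.163 0.317] 7
215 141 [0.487 0.162 0.317] 8
214 142 [0.484 0.163 0.314] 12
214 143 [0.483 0.163 0.31 ] 10
214 144 [0.485 0.166 0.303] 13
215 145 [0.483 0.159 0.305] 8
215 146 [0.484 0.16  0.298] 7
216 146 [0.483 0.155 0.303] 5
250 199 [0.562 0.086 0.039] 18
254 199 [0.569 0.073 0.043] 19
255 199 [0.569 0.068 0.047] 21
250 200 [0.555 0.079 0.044] 11
251 200 [0.557 0.076 0.045] 11
252 200 [0.56  0.074 0.045] 12
275 220 [ 0.541 -0.05   0.063] 29
273 221 [ 0.535 -0.047  0.06 ] 27
274 221 [ 0.535 -0.052  0.065] 29
273 222 [ 0.533 -0.049  0.059] 20
274 222 [ 0.531 -0.055  0.066] 28
274 223 [ 0.532 -0.054  0.059] 23
275 223 [ 0.532 -0.059  0.063] 28
278 223 [ 0.537 -0.067  0.067] 29
279 223 [ 0.541 -0.069  0.064] 27
274 224 [ 0.532 -0.055  0.055] 22
275 224 [ 0.531 -0.06   0.059] 23
276 224 [ 0.535 -0.061  0.058] 28
278 224 [ 0.533 -0.072  0.069] 29
279 224 [ 0.542 -0.068  0.057] 24
273 225 [ 0.534 -0.049  0.042] 21
274 225 [ 0.531 -0.056  0.051] 24
275 225 [ 0.533 -0
[... 1719 characters left out ...]

197 .24 .27 .24 .21 .29 c35 c30 c28 c28 c34 c37 c35 c38 .37 .37 .12 .07 .25 .36 .22 .30 .30 .34 .39
198 .22 .29 .25 .26 .16 .28 c31 c33 c26 c27 c36 .36 .39 .28 .11 .11 .14 .15 .19 .29 .30 .32 .34 .40
199 .22 .37 .26 .29 .19 .23 .35 .31 c33 c23 .34 .28 .11 .13 .14 .12 .10 .20 .24 .31 .31 .35 .41 .45
200 .20 .33 .30 .30 .28 .27 .20 .23 .32 .29 .09 .13 .07 .13 .14 .24 .23 .21 .55 .32 .34 .40 .43 .47
201 .18 .36 .36 .33 .32 .24 .26 .25 .24 .20 .24 .17 .22 .20 .55 .27 .31 .26 .32 .37 .38 .38 .47 .48
202 .43 .47 .36 .34 .31 .30 .32 .30 .27 .29 .27 .26 .26 .22 .24 .31 .34 .37 .41 .40 .46 .46 .47 .53
203 .48 .46 .46 .41 .40 .37 .37 .35 .32 .35 .34 .30 .36 .30 .33 .39 .31 .38 .41 .42 .43 .48 .55 .56
```

```bash
python3 -c "
from plant import job_done; print(job_done())"
```

```text
the job is handed in; nothing more can be done
None
```

I handed the job in at about 23 s: the lid is knob up on the mat, the jar is under the spout, and the pan is level and empty. I saw four bushings in the jar and infer the fifth under the stacked brass one. I also viewed 12 pictures against the limit of 10.

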